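# Raise the drop arm and slide the horseshoe to the fence

### The arm

A 6-joint arm with a two-finger parallel gripper is mounted at the origin on the work surface. World frame = base frame: x ahead of the robot, y to its left, z up, the work surface at z = 0. Lengths are in mm, angles in rad, forces in N, time in s.
With the tool pointing down it reaches from about 300 to 775 mm from the base axis. Payload 14.6 kg.
Tool frame: the origin (TCP) lies at the very end of the fingers, on their centre line; the grasp point (between the pads) lies 19 mm behind it; z points along the fingers, y is the line along which they close (so a half turn about z gives the same grasp; the last joint's range is limited). The gripper opens to 94 mm and grips with 3 to 60 N. Pads are 16 mm wide; open, the fingers measure 119 mm over their backs; the gripper's body (75 mm by 177 mm) begins 78 mm behind the grasp point.
Start: joints at [-0.067, 0.3, 1.521, -0, 1.321, -0.067], TCP at [549.99, -0.002, 205.446] pointing down, gripper open.
Joint ranges: [-3.03, 3.03], [-0.79, 2.21], [0.23, 2.52], [-1.04, 4.18], [0, 3.07], [-2.55, 2.55]. Speed limits (rad/s): [2.22, 2.22, 2.57, 3.14, 3.14, 3.14].

### API

Orientations are given as [roll, pitch, yaw] about the fixed x, y, z axes, in that order (R = Rz(yaw) Ry(pitch) Rx(roll)).
In Python, from cell import manip, optics gives the robot as it stands.
- The arm moves only by the shell command python3 -m crank 'ROWS' [FORCE]. ROWS is JSON, a list of rows, each a list of 7 numbers: the opening in per cent of the stroke, from 0 (shut) to 100 (fully open), then the shift along the tool's x, y, z in mm, then the turn, a rotation vector about the tool's x, y, z in rad. A call has 1 to 10 rows; each row is the pose to reach, as a shift and turn from the pose commanded when the call began, along the tool's axes at that moment; what a row does not reach only later rows make up. A row lasts 1/10 s, in which the tool goes at most 50 mm and 8.59 degrees, less where a joint would pass 70% of its speed; a pose out of reach is approached as far as the arm can. A call with a gripper value outside its range is refused whole. The fingers move at their own pace and stop on an object; FORCE is the grip in N (left out, the last holds). Time passes only in rows, so rows that repeat a pose let the fingers close. It gives the time, the measured TCP pose, the force, the opening and the grip force at its end, in the units of the state.
- manip.read_state(): the state, without advancing time (a new reading comes with each control period).
- optics.camera(name): name is "scene" or "side" or "wrist"; returns (picture, depth): 400x640x3 uint8, red, green, blue; 400x640 float32, mm along the optical axis (not along the pixel's ray), 0 where there is no reading.
- optics.calibration(name): a dict with "camera_matrix" (3x3 intrinsics, pixels), "R" (3x3) and "t" (3): a world point X has camera coordinates R X + t. Camera axes: x right, y down, z forward; pixel columns grow to the right and rows downward; lengths in mm; the calibration is good to about 2 mm. A picture is of the moment at which its call begins: read the wrist's pose just before it. calibration takes no time and is no camera call; for the wrist camera it gives the pose at the moment of the call.
- manip.sign_off(): hands the job in; it is judged then, once.
The state is a dict: "clock": time; "joints": joint angles; "qd": joint speeds; "effort": joint torques, N m; "eef_pos": TCP position; "eef_rot": TCP orientation; "wrist_force": force on the tool from outside, world axes, zero at the start; "moment": the same for the moment, N m; "finger_gap": finger opening in mm; "finger_force": force on a finger pad.
Only numpy, scipy, OpenCV 4.12 (cv2) and the standard library are available. Lean on these libraries where they do the work, as an engineer would, in place of code of your own. Each camera call takes 0.05 s, during which the arm holds its last target. There are 200 camera calls.

### The job

Push the counterweighted drop arm of the shoe stand up past its balance point, so that it stays raised by itself and its pin no longer traps the horseshoe. Then push the freed horseshoe flat along the steel plate until its side lies along the fence at the end of the plate, touching it. Only push with the fingers: do not pinch the arm's wooden crossbar or lift the horseshoe, and leave the other things where they are.

Things in the scene. Friction and masses are not known exactly. Their poses are not given: they have to be found in the camera images.
- stand: fixed stand of timber layers with a steel plate on top. Origin on the table; x points to its back (its front, -x, faces the robot), y along the plate to the left, z up. Plate top 45 mm above the table, x -98 to +142, y -152 to +172 mm. Two steel cheeks (x 85 to 135, y within +-43, up to 145 mm above the table) carry the drop arm.
- fence (a point): middle of the inner face of the straight steel fence at the plate's left end, at stand x = 0, y = +155 mm, at plate height (45 mm above the table). The fence runs from stand x -85 to +85 mm, is 12 mm thick and rises 25 mm above the plate.
- boom (a joint): drop arm's angle about its pivot, rad: 0 = down on its stop, grows as the crossbar goes up and back, 2.1 = laid back on its back stop. It balances at about 0.6 rad: below that it sinks to 0; beyond, it goes on up to the back stop by its own weight in 1 to 2 s (damped) and stays. Lifting takes about 2 N at the crossbar.
- pivot (a point): the drop arm's level pivot, parallel to the stand's y axis, at stand x = 110, y = 0, z = 130 mm. The arm is a flat steel bar 26 mm wide, 10 mm thick, from here to the crossbar; a 48 mm steel counterweight disc sits on a short tail 64 mm from the pivot, up and behind it when the arm is down.
- pin (a point): lower end of the 20 mm steel pin that hangs 110 mm in front of the pivot under the drop arm. With the arm down it ends 4 mm above the plate at stand x = 0, y = 0, inside the curve of the horseshoe, and keeps it from sliding; it swings up with the arm, to 265 mm above the table at stand x = 95 mm.
- crossbar (a point): centre of the wooden crossbar at the drop arm's free end: 28 mm thick, 110 mm long, parallel to the stand's y, 200 mm from the pivot. Arm down: 217 mm above the table, 180 mm before the pivot, free space below and before it; fingers pointing down, tipped forward a little, can go in before and under it and push it back and up along its arc. 317 mm above the table at joint 0.75.
- shoe: the horseshoe to move: loose dark steel, on the plate round the arm's pin; 124 mm wide (its y), 125 mm long (its x), 9 mm thick, bar 22 mm wide, 0.3 to 0.54 kg. Origin: centre of its underside. Closed toe to its +x, open heels to -x (stand's front). Straight outer sides at y -62 and +62 mm, from x -63 to +11 mm. Against the fence its origin is at stand y = +93 mm.
- punch: bystander: small steel punch 24 mm thick, 60 mm tall, standing on the plate's rear right corner; origin at its foot
- nail_jar: bystander: clear jar 52 mm wide, 65 mm tall, standing on the table before the stand's left end; origin at its foot
- clinch_block: bystander: steel block 60 x 35 x 40 mm on the table before the stand's right end; origin under its centre
- spare_shoe: bystander: second horseshoe, the same shape, lying on the table to the right
- hammer: bystander: hammer lying on the table to the left
- brush: bystander: black scrubbing brush 180 x 60 x 52 mm on the table to the left
- water_bottle: bystander: clear bottle 90 mm wide, 220 mm tall, far left
Things that resemble listed ones, but are neither listed nor needed, are in the scene too. Leave any green or purple look-alike of the shoe alone.

How it is judged:
By the outcome, as a careful person would: the job done as asked, in the order asked, and still so for the second after the job is handed in, with the robot touching nothing.
It also fails if it takes over 54 s, if anything falls off the work surface, if the arm or the gripper's body presses on something with over 40 N, if the wrist force passes 120 N, or if a joint passes its speed limit or range.

## Working session

There is one attempt and no reset: what is moved stays moved. The work goes in short steps, Python scripts to look and compute and a shell command to move; the robot and the scene stay as the last step left them, time stands still between calls to the robot, and variables do not carry over. Pictures are saved under pics/ and viewed, at most 10 in all, crops included, and the job is handed in when it is done.

```bash
ls; mkdir -p pics; python3 - <<'E'
from cell import manip, optics
import cv2, numpy as np
for n in ("scene","side"):
    p,d=optics.camera(n); c=optics.calibration(n)
    cv2.imwrite(f"pics/{n}0.png",p[:,:,::-1]); np.savez(f"{n}0.npz",p=p,d=d,K=c["camera_matrix"],R=c["R"],t=c["t"])
    print(n,-np.array(c["R"]).T@np.array(c["t"]))
print(manip.read_state())
E
```

```text
pics
scene [1441.01072557  552.11244465 1180.33161684]
side [ 251.20242874  857.72389457 1010.44311616]
{'clock': 0.1, 'joints': array([-6.65672627e-02,  3.00411805e-01,  1.52149661e+00,  1.56486507e-06,
        1.32071024e+00, -6.65720198e-02]), 'qd': array([-1.27067665e-05,  6.99248589e-04, -1.16342869e-03, -9.41189285e-04,
       -1.66243968e-03,  3.73164276e-04]), 'effort': array([ 1.84928511e-03, -5.32644153e+01, -3.53284299e+01,  7.10431044e-02,
        2.34944851e-02, -7.30603051e-05]), 'eef_pos': array([5.49770575e+02, 3.07781532e-02, 2.04954590e+02]), 'eef_rot': array([-3.14056902e+00, -6.97650851e-05,  1.57080066e+00]), 'wrist_force': array([-0.41601708,  0.52381885, -0.34046601]), 'moment': array([ 0.00213613, -0.0328829 ,  0.05123551]), 'finger_force': 0.0, 'finger_gap': 94.17739411821977}
```

View pics/scene0.png

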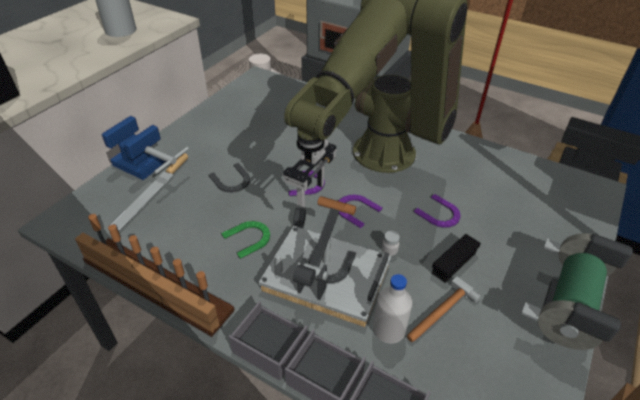

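View pics/side0.png

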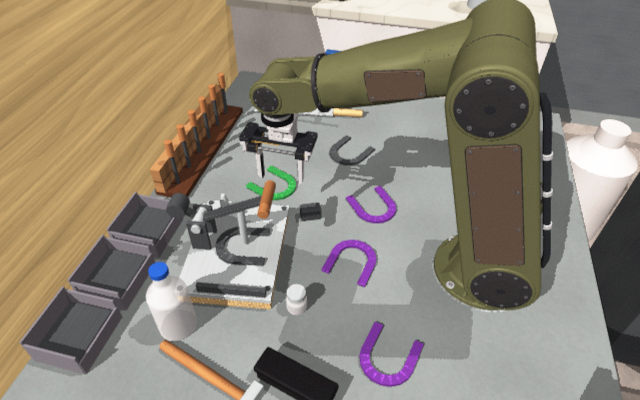

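The scene view shows the stand near (325,275), with the crossbar at (337,206). In the side view the plate is near (235,255), the fence at (233,291), the crossbar at (268,200), the shoe at (243,245) and the jar at (296,298).

```bash
cat > h.py <<'E'
import numpy as np, cv2
def cloud(f):
    z=np.load(f); d=z["d"]; K=z["K"]; v,u=np.mgrid[0:400,0:640]
    c=np.stack([(u-K[0,2])/K[0,0]*d,(v-K[1,2])/K[1,1]*d,d],-1)
    X=(c-z["t"])@z["R"]; X[d<=0]=np.nan
    return X,z["p"]
E
python3 - <<'E'
from h import *
hsv=lambda p:cv2.cvtColor(p,cv2.COLOR_RGB2HSV)
for n,box in (("side",(170,315,180,300)),("scene",(250,400,190,330))):
    X,p=cloud(n+"0.npz"); m=np.zeros((400,640),bool); m[box[2]:box[3],box[0]:box[1]]=1
    h=hsv(p)
    pl=m&(X[...,2]>38)&(X[...,2]<52)
    pts=X[pl][:,:2].astype(np.float32)
    lab=cv2.connectedComponentsWithStats(pl.astype(np.uint8))
    print(n,"plate",len(pts),cv2.minAreaRect(pts),np.median(X[pl][:,2]))
    br=pl&(h[...,2]>150); print(" bright",br.sum(),cv2.minAreaRect(X[br][:,:2].astype(np.float32)))
    cb=m&(h[...,0]<15)&(h[...,1]>110)&(X[...,2]>150)
    q=X[cb]; print(" crossbar",len(q),q.mean(0),q.min(0),q.max(0)); print(cv2.minAreaRect(q[:,:2].astype(np.float32)))
    f=m&(X[...,2]>60)&(X[...,2]<76)&(h[...,2]<90); q=X[f]
    print(" z60-76 dark",len(q),cv2.minAreaRect(q[:,:2].astype(np.float32)))
    k=m&(h[...,2]<90)&(X[...,2]>50)&(X[...,2]<58);q=X[k];print(" shoe-ish",len(q),cv2.minAreaRect(q[:,:2].astype(np.float32)))
    np.set_printoptions(precision=1,suppress=True)
    for x in np.arange(480,820,20): # coarse top-down height map
        pass
    # top-down picture at 1px/mm*2
    T=np.zeros((600,600,3),np.uint8); ok=np.isfinite(X[...,0])&(X[...,2]>30)&(X[...,2]<300)&m
    uu=(300+ (X[ok][:,1])*1.2).astype(int); vv=(600-(X[ok][:,0]-450)*1.2).astype(int)
    g=(uu>=1)&(uu<599)&(vv>=1)&(vv<599)
    for a in(0,1):
        for b in(0,1): T[vv[g]-a,599-uu[g]-b]=p[ok][g][:,::-1]
    cv2.imwrite(f"pics/top_{n}.png",T)
a=cv2.imread("pics/top_side.png");b=cv2.imread("pics/top_scene.png")
cv2.imwrite("pics/top.png",cv2.resize(np.hstack([a,b]),(800,400)))
E
```

```text
side plate 6160 ((644.454345703125, 115.54077911376953), (407.4576721191406, 338.59564208984375), 12.43632984161377) 43.32408558966358
 bright 4168 ((652.6267700195312, 124.4970703125), (333.0453186035156, 379.195068359375), 23.729328155517578)
 crossbar 378 [553.56703296 102.19998576 225.26482215] [535.20322728  40.25904303 204.59178362] [575.61072776 149.54723483 232.10018222]
((558.0938110351562, 94.28910827636719), (30.253868103027344, 110.85222625732422), 8.664274215698242)
 z60-76 dark 369 ((673.26416015625, 170.88851928710938), (150.38621520996094, 326.6989440917969), 38.04392623901367)
 shoe-ish 658 ((640.1609497070312, 172.7677459716797), (199.388671875, 230.82733154296875), 17.27486801147461)
scene plate 5887 ((651.6387939453125, 122.5031967163086), (472.5570068359375, 364.3232421875), 15.853042602539062) 44.476623706711365
 bright 1724 ((617.5809326171875, 114.35232543945312), (295.0776062011719, 327.1629943847656), 8.691374778747559)
 crossbar 300 [563.5  95.4 226. ] [541.3  40.5 210.4] [581.5 148.1 234.6]
((562.238037109375, 94.33699035644531), (29.936750411987305, 107.9619140625), 8.53952407836914)
 z60-76 dark 343 ((679.3937377929688, 130.2644805908203), (370.0440979003906, 339.2948913574219), 19.492277145385742)
 shoe-ish 414 ((678.95263671875, 128.3072052001953), (345.87664794921875, 348.24884033203125), 21.512985229492188)
```

View pics/top.png

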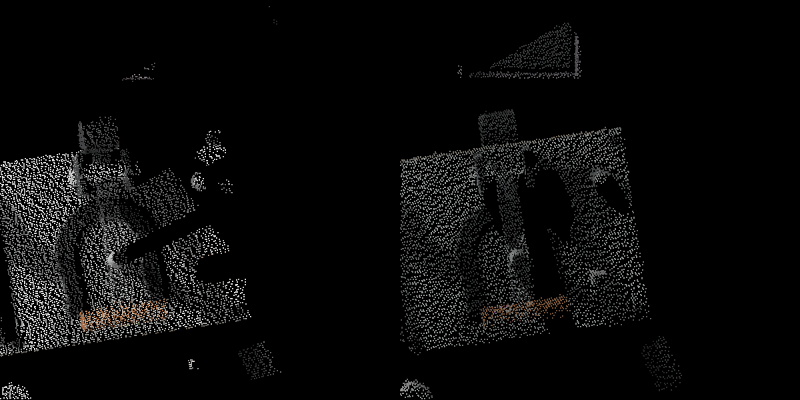

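The top view agrees across both cameras: the crossbar centre is at about (560,94) and its yaw is about 8.6°, so the stand origin is near (629,105). I'll close the fingers, turn the tool so its x lies along the stand's x, and move in front of the crossbar.

```bash
python3 -m crank '[[0,0,-50,0,0,0,0.14],[0,30,-50,0,0,0,0.28],[0,60,-50,10,0,0,0.42],[0,86,-43,21,0,0,0.56],[0,86,-43,21,0,0,0.70],[0,86,-43,21,0,0,0.84],[0,86,-43,21,0,0,0.98],[0,86,-43,21,0,0,1.12],[0,86,-43,21,0,0,1.26],[0,86,-43,21,0,0,1.40]]' 20
python3 -m crank '[[0,0,0,0,0,0.14,0],[0,0,0,0,0,0.28,0],[0,0,0,0,0,0.42,0],[0,0,0,0,0,0.56,0],[0,0,0,0,0,0.61,0],[0,0,0,0,0,0.61,0],[0,0,0,0,0,0.61,0]]'
python3 - <<'E'
from cell import manip, optics
import cv2, numpy as np
from scipy.spatial.transform import Rotation as Ro
s=manip.read_state(); print(s["eef_pos"],Ro.from_euler("xyz",s["eef_rot"]).as_matrix().round(3))
p,d=optics.camera("side"); cv2.imwrite("pics/side1.png",cv2.resize(p[130:330,150:470,::-1],(800,500)))
E
```

```text
clock: 1.1
eef_pos: [506.8, 86.0, 184.2]
eef_rot: [-3.142, 0.001, 0.165]
wrist_force: [0.2, -0.9, 0.4]
finger_gap: 17.9
finger_force: 0.0
clock: 1.8
eef_pos: [507.2, 86.0, 184.7]
eef_rot: [-3.142, -0.609, 0.171]
wrist_force: [-0.0, 1.2, -0.1]
finger_gap: 0.1
finger_force: 0.0
[507.20048857  85.9951598  184.72504575] [[ 0.808  0.17   0.564]
 [ 0.139 -0.985  0.097]
 [ 0.572 -0.    -0.82 ]]
```

View pics/side1.png

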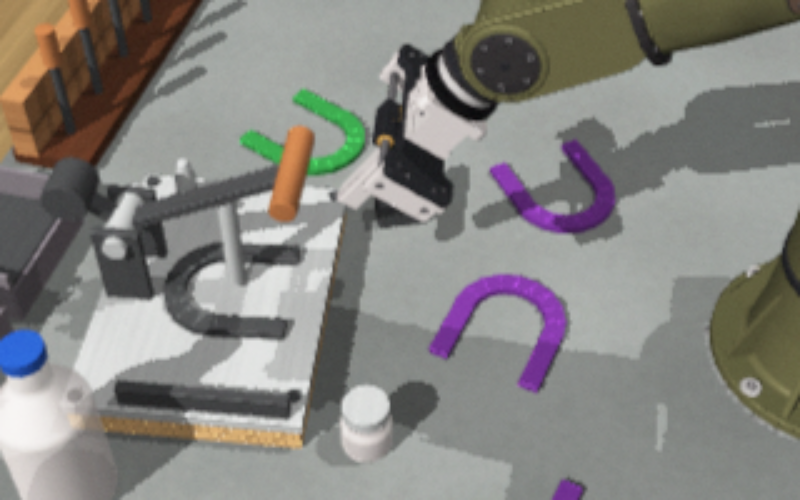

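The shut fingertips, at (335,198), are about 45 mm in front of the crossbar, at (293,172), and below it. I'll go in and push along the arc.

```bash
python3 -m crank '[[0,14,0,10,0,0,0],[0,28,0,20,0,0,0],[0,35,0,25,0,0,0],[0,41,0,29,0,0,0],[0,41,0,29,0,0,0]]'
python3 -m crank '[[0,14,0,-7,0,0,0],[0,27,0,-13,0,0,0],[0,42,0,-17,0,0,0],[0,56,0,-21,0,0,0],[0,71,0,-23,0,0,0],[0,86,0,-25,0,0,0],[0,101,0,-25,0,0,0],[0,116,0,-24,0,0,0],[0,131,0,-22,0,0,0],[0,145,0,-20,0,0,0]]'
python3 - <<'E'
from cell import manip, optics
import cv2
p,d=optics.camera("side"); cv2.imwrite("pics/side2.png",cv2.resize(p[80:330,150:470,::-1],(704,550)))
E
```

```text
clock: 2.35
eef_pos: [556.7, 94.6, 183.7]
eef_rot: [-3.141, -0.609, 0.171]
wrist_force: [-2.1, -0.7, -0.8]
finger_gap: 0.4
finger_force: 0.7
clock: 3.35
eef_pos: [662.5, 112.8, 284.2]
eef_rot: [3.141, -0.61, 0.171]
wrist_force: [0.6, 0.8, 0.1]
finger_gap: 0.3
finger_force: 0.1
```

View pics/side2.png

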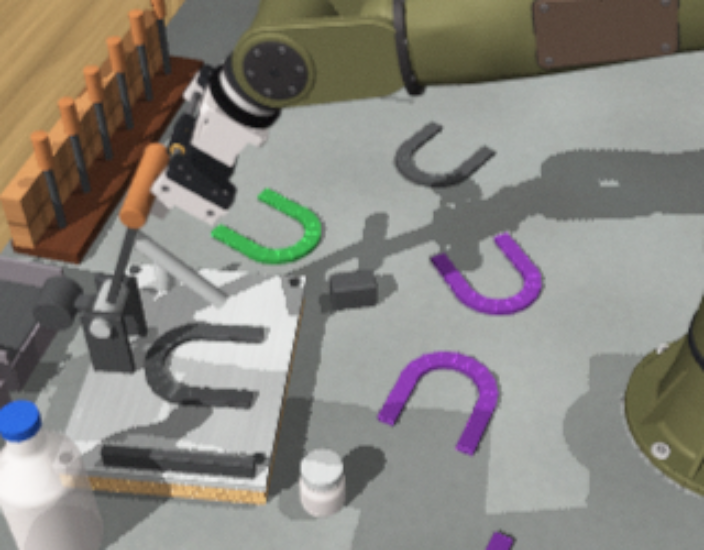

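The arm is past balance: the crossbar, at (145,190), stands high above the pivot. I'll retreat straight back, restore the tool to vertical and let the arm fall back.

```bash
python3 -m crank '[[0,-33,0,-23,0,0,0],[0,-66,0,-46,0,0,0],[0,-98,0,-69,0,0,0],[0,-115,0,-80,0,-0.14,0],[0,-115,0,-80,0,-0.28,0],[0,-115,0,-80,0,-0.42,0],[0,-115,0,-80,0,-0.56,0],[0,-115,0,-80,0,-0.61,0],[0,-115,0,-80,0,-0.61,0],[0,-115,0,-80,0,-0.61,0]]'
python3 -m crank '[[0,0,0,0,0,0,-0.15],[0,0,50,0,0,0,-0.30],[0,0,100,0,0,0,-0.45],[0,0,150,0,0,0,-0.60],[0,0,150,0,0,0,-0.75],[30,0,150,0,0,0,-0.90],[30,0,150,0,0,0,-1.05],[30,0,150,0,0,0,-1.20],[30,0,150,0,0,0,-1.35],[30,0,150,0,0,0,-1.50]]'
python3 - <<'E'
from cell import manip, optics
import cv2, numpy as np
from h import *
print(manip.read_state()["eef_pos"])
im=[]
for n in ("side","scene"):
    p,d=optics.camera(n); c=optics.calibration(n)
    np.savez(f"{n}1.npz",p=p,d=d,K=c["camera_matrix"],R=c["R"],t=c["t"])
    im.append(cv2.resize((p[130:330,150:350] if n=="side" else p[170:370,220:420])[:,:,::-1],(400,400)))
cv2.imwrite("pics/both3.png",np.hstack(im))
E
```

```text
clock: 4.4
eef_pos: [524.0, 89.0, 283.1]
eef_rot: [-3.142, -0.001, 0.171]
wrist_force: [-0.8, 0.4, 0.2]
finger_gap: 0.2
finger_force: 0.0
clock: 5.4
eef_pos: [549.2, -58.8, 283.8]
eef_rot: [3.139, 0.0, 1.637]
wrist_force: [0.7, -0.4, -0.1]
finger_gap: 28.2
finger_force: 0.0
[549.1692081  -58.76976453 283.83407812]
```

View pics/both3.png

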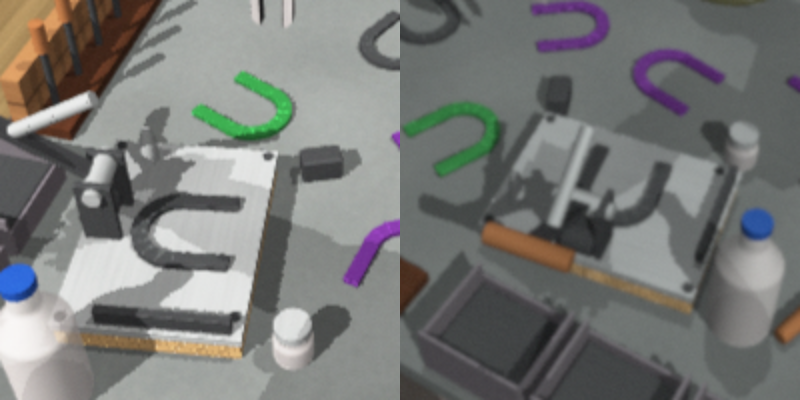

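The arm lies back on its stop, with the pin raised and the plate clear. In the left (side) panel the shoe spans (135–243, 195–270) and the fence is at (92–242, 305–333). Next I'll measure the shoe and fence.

```bash
python3 - <<'E'
from h import *
np.set_printoptions(precision=1,suppress=True)
z=np.load("side1.npz"); K,R,t,p=z["K"],z["R"],z["t"],z["p"]
def ray(uv,h):
    d=np.c_[uv,np.ones(len(uv))]@np.linalg.inv(K).T@R; o=-R.T@t
    return o+d*((h-o[2])/d[:,2])[:,None]
g=cv2.cvtColor(p,cv2.COLOR_RGB2GRAY)
def st(X,o=(629,105),a=0.15):
    d=X[:,:2]-o; return np.c_[d[:,0]*np.cos(a)+d[:,1]*np.sin(a),-d[:,0]*np.sin(a)+d[:,1]*np.cos(a)]
for nm,(u0,u1,v0,v1),h in (("shoe",(213,275,222,268),54),("fence",(192,275,280,301),70)):
    m=np.zeros_like(g); m[v0:v1,u0:u1]=(g[v0:v1,u0:u1]<75)*255
    n,l,s,c=cv2.connectedComponentsWithStats(m); i=1+np.argmax(s[1:,4]); v,u=np.where(l==i)
    X=ray(np.c_[u,v],h); S=st(X)
    print(nm,len(u),"world",cv2.minAreaRect(X[:,:2].astype(np.float32)),"stand min/max",S.min(0),S.max(0))
    if nm=="shoe":
        for lo in (-60,-50,-40,-30,-20,-10,0,10): 
            q=S[abs(S[:,0]-lo)<4,1]; print(lo,q.min(),q.max(),q[q<0].max() if (q<0).any() else None,q[q>0].min())
    else:
        P=np.polyfit(S[:,0],S[:,1],1); print("fence line",P)
X,_=cloud("side1.npz"); 
pl=np.zeros_like(g); pl[190:310,170:300]=((X[190:310,170:300,2]>36)&(X[190:310,170:300,2]<80))*1
q=st(X[pl>0]); print("plate",np.percentile(q,[.5,99.5],axis=0))
E
```

```text
shoe 296 world ((642.8182373046875, 76.83153533935547), (145.53030395507812, 48.54460906982422), 31.259790420532227) stand min/max [-64.7 -49.4] [70.5 14.8]Traceback (most recent call last):
  File "<stdin>", line 17, in <module>
    return umr_minimum(a, axis, None, out, keepdims, initial, where)
ValueError: zero-size array to reduction operation minimum which has no identity
```

```bash
cat >> h.py <<'E'
def ray(z,uv,h):
    K,R,t=z["K"],z["R"],z["t"]; d=np.c_[uv,np.ones(len(uv))]@np.linalg.inv(K).T@R; o=-R.T@t
    return o+d*((h-o[2])/d[:,2])[:,None]
def st(X,o=(629,105),a=0.15):
    d=X[:,:2]-o; return np.c_[d[:,0]*np.cos(a)+d[:,1]*np.sin(a),-d[:,0]*np.sin(a)+d[:,1]*np.cos(a)]
E
python3 - <<'E'
from h import *
np.set_printoptions(precision=1,suppress=True)
z=np.load("side1.npz"); p=z["p"]; g=cv2.cvtColor(p,cv2.COLOR_RGB2GRAY)
print(g[222:270:3,255],g[245,214:275:3])
vis=[]
for nm,(u0,u1,v0,v1),h in (("shoe",(213,275,224,268),54),("fence",(192,275,280,301),70)):
    m=np.zeros_like(g); m[v0:v1,u0:u1]=(g[v0:v1,u0:u1]<95)*255
    v,u=np.where(m); S=st(ray(z,np.c_[u,v],h)); print(nm,len(u),np.percentile(S,[1,99],axis=0))
    if nm=="shoe":
        for lo in range(-60,70,10):
            q=np.sort(S[abs(S[:,0]-lo)<3,1]); k=np.where(np.diff(q)>8)[0]; print(lo,q[0],q[-1],[(q[i],q[i+1]) for i in k])
    else: print("fence line",np.polyfit(S[:,0],S[:,1],1))
X,_=cloud("side1.npz"); w=X[190:310,170:300].reshape(-1,3); w=w[(w[:,2]>40)&(w[:,2]<48)]
print("plate",np.percentile(st(w),[.5,99.5],axis=0))
E
```

```text
[192 193  83  71  65 194 193 192 190 191 192 192  89  89  69 229] [133  99  97  88 144 224 226 220 193 190 193 192 188 189 193 193 194 194
 191 190 195]
shoe 829 [[-65.3 -50.7]
 [ 89.8  76.4]]
-60 -49.06045705300067 72.32423863790983 [(np.float64(-26.61998404754869), np.float64(49.58370669419041))]
-50 -47.94629228507489 73.35163385233767 [(np.float64(-29.358465416662764), np.float64(53.614088017021416))]
-40 -50.760963476492755 74.37883204878362 [(np.float64(-28.257829037693607), np.float64(51.149076420815994))]
-30 -49.64452565599656 75.40583328391412 [(np.float64(-27.157416641037635), np.float64(55.43594371188999))]
-20 -48.52831783982166 76.43263761437352 [(np.float64(-26.332254290812372), np.float64(53.49627536934212))]
-10 -47.69131287527254 77.45924509678466 [(np.float64(-25.232233698719483), np.float64(54.27844694757594))]
0 -46.575507395666136 75.3250407680231 [(np.float64(-24.13243690100441), np.float64(52.07202388132542))]
10 -49.39196170946302 76.35353165513249 [(np.float64(-26.87008551641254), np.float64(53.37807220471537))]
20 -51.659311979797565 73.95597614002808 [(np.float64(-25.768073227414824), np.float64(60.637839265102485))]
30 -51.09903791612633 71.80767467975161 [(np.float64(-17.56647259551818), np.float64(48.42147133482954))]
40 -46.317782290944734 66.19113408925749 [(np.float64(1.5583517427379912), np.float64(39.596206501424604)), (np.float64(39.596206501424604), np.float64(52.73622235107515))]
50 -41.55722559855585 60.27131041600576 []
60 -29.334290556287836 48.031439269872024 []
fence 643 [[-102.6  151.8]
 [  78.   182.2]]
fence line [  0.  167.5]
plate [[-101.9 -152. ]
 [ 137.4  171.1]]
```

The shoe spans stand y −49 to +75 and x −64 to +62, so its centre is at about (−1, 13). It is nearly aligned and needs about 80 mm more. I'll place the spread fingers to its right.

```bash
python3 -m crank '[[48,20,20,20,0,0,-0.084],[48,40,40,60,0,0,-0.084],[48,60,60,100,0,0,-0.084],[48,80,75,140,0,0,-0.084],[48,80,75,180,0,0,-0.084],[48,80,75,204,0,0,-0.084],[48,80,75,204,0,0,-0.084]]'
python3 -m crank '[[48,0,0,10,0,0,0],[48,0,0,20,0,0,0],[48,0,0,27,0,0,0],[48,0,0,31,0,0,0],[48,0,0,31,0,0,0]]'
python3 - <<'E'
from cell import manip, optics
import cv2, numpy as np
from h import *
print(manip.read_state()["eef_pos"],st(manip.read_state()["eef_pos"][None]))
p,d=optics.camera("side"); cv2.imwrite("pics/side4.png",cv2.resize(p[150:320,170:370,::-1],(700,595)))
E
```

```text
clock: 6.2
eef_pos: [617.8, 25.7, 76.2]
eef_rot: [-3.137, -0.001, 1.711]
wrist_force: [-0.7, -0.4, -0.2]
finger_gap: 45.4
finger_force: 0.0
clock: 6.7
eef_pos: [619.7, 25.5, 48.0]
eef_rot: [-3.141, -0.0, 1.715]
wrist_force: [-0.9, -0.6, -0.7]
finger_gap: 45.1
finger_force: 0.0
[619.65496323  25.49324486  48.03800394] [[-21.12144309 -77.21747514]]
```

View pics/side4.png

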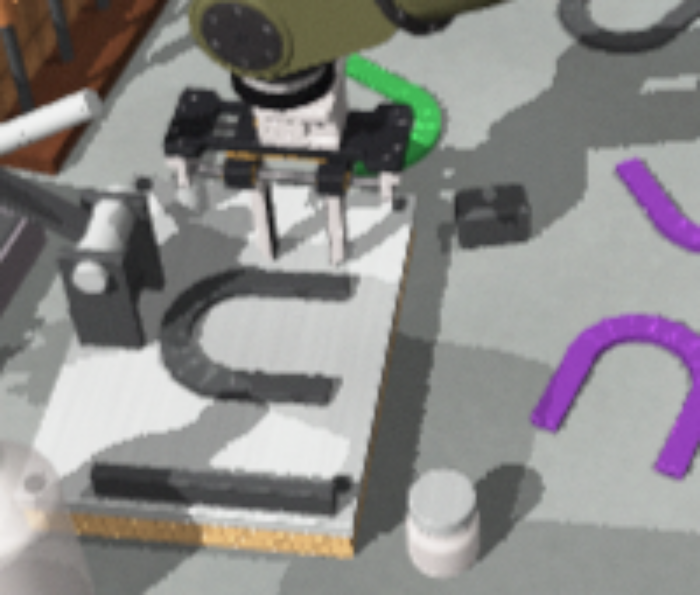

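The fingers, with tips at (268,258) and (338,262), stand beside the shoe's right branch. The gripper is clear of the cheeks, so I'll push toward the fence.

```bash
python3 -m crank '[[48,8,0,0,0,0,0],[48,16,0,0,0,0,0],[48,24,0,0,0,0,0],[48,32,0,0,0,0,0],[48,40,0,0,0,0,0],[48,48,0,0,0,0,0],[48,56,0,0,0,0,0],[48,64,0,0,0,0,0],[48,72,0,0,0,0,0],[48,80,0,0,0,0,0]]'
python3 -m crank '[[48,4,0,0,0,0,0],[48,7,0,0,0,0,0],[48,10,0,0,0,0,0],[48,10,0,0,0,0,0]]'
python3 - <<'E'
from cell import manip, optics
import cv2, numpy as np
from h import *
s=manip.read_state(); print(st(s["eef_pos"][None]),s["wrist_force"])
p,d=optics.camera("side"); cv2.imwrite("pics/side5.png",cv2.resize(p[150:320,170:370,::-1],(700,595)))
E
```

```text
clock: 7.75
eef_pos: [608.2, 105.3, 48.3]
eef_rot: [3.142, 0.0, 1.715]
wrist_force: [0.3, -2.6, 3.0]
finger_gap: 44.8
finger_force: 1.3
clock: 8.15
eef_pos: [606.8, 114.8, 48.3]
eef_rot: [3.142, -0.0, 1.715]
wrist_force: [-0.3, -1.4, 0.0]
finger_gap: 45.3
finger_force: 0.5
[[-20.48128654  12.99124468]] [-0.32646729 -1.41837206  0.02020305]
```

View pics/side5.png

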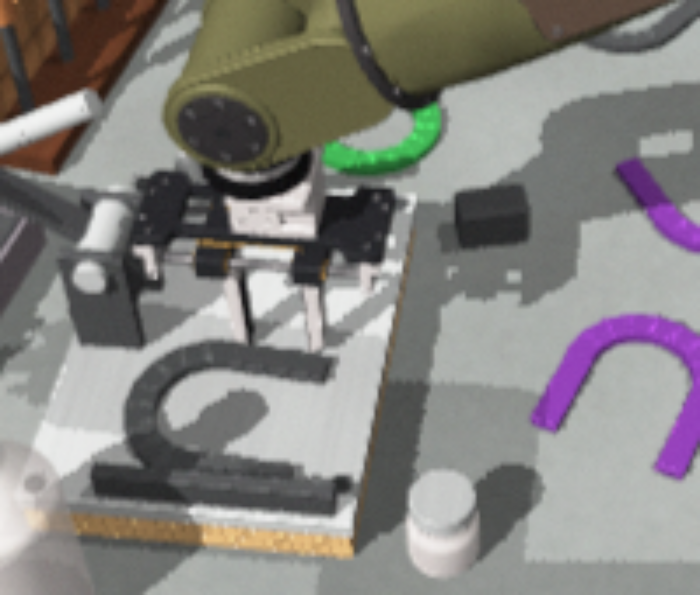

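The shoe has reached the fence but is turned by about 8°: its heel is at the fence, at about (290,470), and the toe lags. I'll lift off, turn the shut fingers 90°, and push on the right side nearer the toe.

```bash
python3 -m crank '[[48,-20,0,0,0,0,0],[48,-38,0,0,0,0,0],[0,-38,0,-40,0,0,0.14],[0,-38,0,-60,0,0,0.28],[0,-38,0,-60,0,0,0.42],[0,-38,0,-60,0,0,0.56],[0,-38,0,-60,0,0,0.70],[0,-38,0,-60,0,0,0.84],[0,-38,0,-60,0,0,0.98],[0,-38,0,-60,0,0,1.12]]'
python3 -m crank '[[0,0,0,0,0,0,0.14],[0,0,0,0,0,0,0.28],[0,0,0,0,0,0,0.42],[0,0,0,0,0,0,0.445],[0,0,0,0,0,0,0.445]]'
python3 - <<'E'
from cell import manip, optics
import cv2, numpy as np
from h import *
np.set_printoptions(precision=1,suppress=True)
s=manip.read_state(); print(st(s["eef_pos"][None]),s["eef_rot"])
p,d=optics.camera("side"); c=optics.calibration("side"); np.savez("side2.npz",p=p,d=d,K=c["camera_matrix"],R=c["R"],t=c["t"])
z=np.load("side2.npz"); g=cv2.cvtColor(p,cv2.COLOR_RGB2GRAY)
b=(200,268,244,288); v,u=np.where(g[b[2]:b[3],b[0]:b[1]]<100); S=st(ray(z,np.c_[u+b[0],v+b[2]],54)); 
for lo in range(-70,100,10):
    q=np.sort(S[abs(S[:,0]-lo)<3,1])
    if len(q): k=np.where(np.diff(q)>8)[0]; print(lo,q[0],q[-1],[(float(q[i]),float(q[i+1])) for i in k])
cv2.imwrite("pics/side6.png",cv2.resize(p[150:320,170:370,::-1],(700,595)))
E
```

```text
clock: 9.2
eef_pos: [612.3, 76.4, 108.1]
eef_rot: [-3.141, 0.0, 0.589]
wrist_force: [-0.2, -0.0, 0.0]
finger_gap: 0.0
finger_force: 0.0
clock: 9.7
eef_pos: [612.3, 76.6, 108.2]
eef_rot: [-3.141, 0.0, 0.152]
wrist_force: [-0.2, -0.9, 0.6]
finger_gap: 0.4
finger_force: 0.0
[[-20.8 -25.6]] [-3.1  0.   0.2]
-60 32.353312364613664 52.833103335284925 []
-50 30.08298670057592 144.55349215291528 [(53.874390989401135, 132.6185708088709)]
-40 28.069183003447115 145.53056913881682 [(51.67076490309065, 133.35767051635239)]
-30 28.599214927830477 146.50746672249093 [(52.45320256447694, 131.15004151864173)]
-20 29.65912211419487 147.48418495334394 [(50.2430221478616, 132.13731273944597)]
-10 27.375600388081 148.46072388076277 [(51.288242307656475, 130.66556688462066)]
0 25.083484851800655 149.4370835541179 [(49.07201376144698, 131.16005088913687)]
10 25.881608451753344 150.41326402276002 [(46.585177938898845, 129.18875066557283)]
20 23.849099299190502 148.49773607793497 [(47.63456534646064, 127.2104634041816)]
30 28.00935938779229 152.60901511547632 [(51.95124534406776, 125.22515189193577)]
40 32.41782484368162 153.58461350941695 [(59.750457555669044, 117.22505633896999)]
50 36.808036458842395 154.56003290818617 [(77.04667381053635, 108.88393100703968)]
60 41.180107372743485 155.53527336104113 [(134.38820071559311, 143.20254325738335)]
70 52.354272055017695 156.5103349172198 [(122.98067679904577, 144.18602984912215)]
80 22.972317567847313 145.16933470034195 [(36.92528449189578, 86.17746895001363), (86.17746895001363, 142.24630445231622)]
90 20.11934492262531 34.38756640507061 []
```

View pics/side6.png

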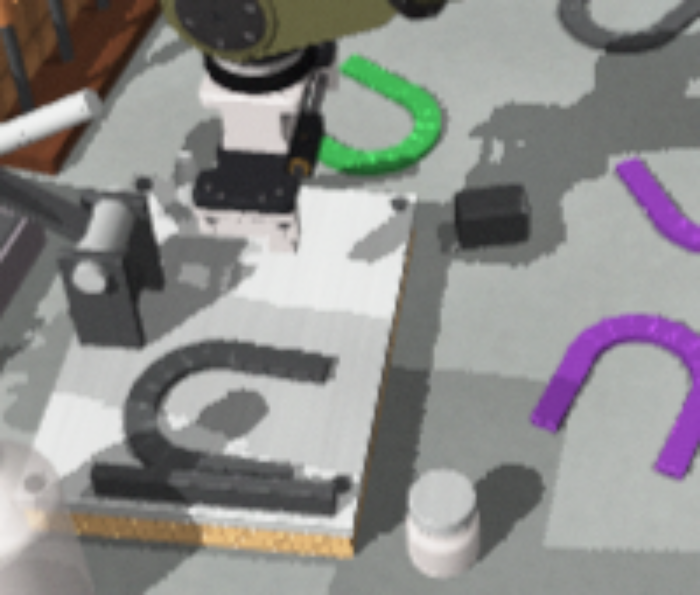

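The measurements show the right side running from y=32 at the heel to y=25 near x=10, about 5.5° of turn, with the shoe centred at x≈+9. I'll push at x≈+16.

```bash
python3 -m crank '[[0,20,0,15,0,0,0],[0,37,0,30,0,0,0],[0,37,0,45,0,0,0],[0,37,0,55,0,0,0],[0,37,0,60,0,0,0],[0,37,0,60,0,0,0]]'
python3 -m crank '[[0,0,-10,0,0,0,0],[0,0,-20,0,0,0,0],[0,0,-28,0,0,0,0],[0,0,-34,0,0,0,0],[0,0,-38,0,0,0,0],[0,0,-41,0,0,0,0],[0,0,-43,0,0,0,0],[0,0,-43,0,0,0,0]]'
python3 -m crank '[[0,0,-1,0,0,0,0],[0,0,-2,0,0,0,0]]'
python3 -c "
from cell import manip; from h import *
s=manip.read_state(); print(st(s['eef_pos'][None]),s['wrist_force'])"
```

```text
clock: 10.35
eef_pos: [648.3, 82.5, 47.9]
eef_rot: [-3.142, 0.001, 0.151]
wrist_force: [-0.0, -0.3, 0.5]
finger_gap: 0.4
finger_force: 0.0
clock: 11.15
eef_pos: [643.8, 123.5, 49.4]
eef_rot: [3.139, -0.003, 0.15]
wrist_force: [5.4, -10.0, 4.1]
finger_gap: 0.5
finger_force: 5.2
clock: 11.35
eef_pos: [644.1, 124.5, 49.6]
eef_rot: [3.138, -0.004, 0.149]
wrist_force: [8.3, -17.5, 5.1]
finger_gap: 0.4
finger_force: 8.3
[[17.80342935 17.0416611 ]] [  8.29108923 -17.4559259    5.12768828]
```

The force rose to 17 N, so the shoe is pressed against the fence. I'll back off, lift and check.

```bash
python3 -m crank '[[0,0,15,0,0,0,0],[0,0,40,0,0,0,0],[0,0,60,-30,0,0,0],[0,-20,90,-80,0,0,0],[0,-20,120,-100,0,0,0],[0,-20,120,-100,0,0,0]]'
python3 - <<'E'
from cell import manip, optics
import cv2, numpy as np
from h import *
np.set_printoptions(precision=1,suppress=True)
p,d=optics.camera("side"); c=optics.calibration("side"); np.savez("side3.npz",p=p,d=d,K=c["camera_matrix"],R=c["R"],t=c["t"])
z=np.load("side3.npz"); g=cv2.cvtColor(p,cv2.COLOR_RGB2GRAY)
b=(200,268,244,288); v,u=np.where(g[b[2]:b[3],b[0]:b[1]]<100); S=st(ray(z,np.c_[u+b[0],v+b[2]],54)); 
for lo in range(-70,100,10):
    q=np.sort(S[abs(S[:,0]-lo)<3,1])
    if len(q): k=np.where(np.diff(q)>8)[0]; print(lo,q[0],[(float(q[i]),float(q[i+1])) for i in k])
P,_=optics.camera("scene")
a=cv2.resize(p[220:320,170:290,::-1],(480,400),interpolation=cv2.INTER_CUBIC); b=cv2.resize(P[225:335,330:400,::-1],(255,400),interpolation=cv2.INTER_CUBIC)
cv2.imwrite("pics/chk7.png",np.hstack([a,b]))
E
```

```text
clock: 11.95
eef_pos: [641.8, 1.5, 153.1]
eef_rot: [3.14, -0.007, 0.147]
wrist_force: [-0.3, 0.2, -0.4]
finger_gap: 0.3
finger_force: 0.0
-60 32.617246135070815 []
-50 30.08298670057592 [(53.874390989401135, 132.6185708088709)]
-40 31.140842762480776 [(54.6552241548038, 133.6040142974792)]
-30 28.864211305774848 [(52.45320256447694, 134.09666768242502)]
-20 29.65912211419487 [(50.2430221478616, 132.3841019591066)]
-10 27.375600388081 [(51.288242307656475, 130.41830767121866)]
0 28.437514218276345 [(52.07202388132542, 131.16005088913687)]
10 25.881608451753344 [(49.85741190534904, 129.18875066557283)]
20 26.945589113173675 [(50.90443071849798, 127.2104634041816)]
30 28.00935938779229 [(51.95124534406776, 125.47383181053816)]
40 32.41782484368162 [(59.750457555669044, 120.2345511620611)]
50 36.808036458842395 [(40.65219229356923, 50.51932360929914), (73.87253000959, 111.92597156255304)]
60 41.180107372743485 []
70 55.87498266357019 [(125.97299448173565, 144.18602984912215)]
80 22.972317567847313 [(36.92528449189578, 76.45248027856584), (98.8859792306428, 142.24630445231622)]
90 20.11934492262531 []
```

View pics/chk7.png

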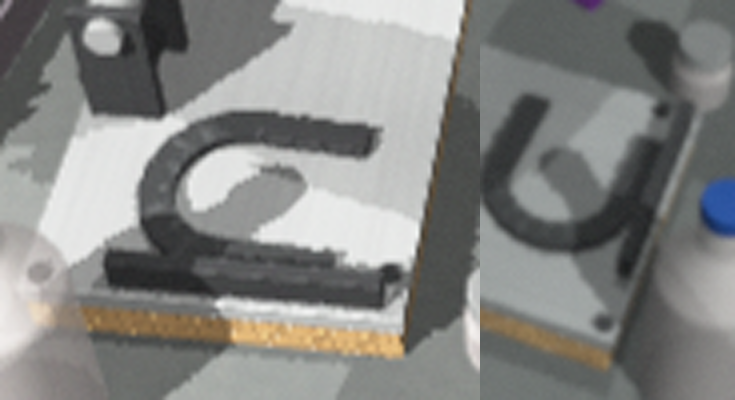

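The side view (left) still shows a few degrees of turn between the shoe's left branch, (195,240)–(340,255), and the fence top. That was my tenth picture, so I'll measure from now on numerically, using the wrist camera's depth from above.

```bash
python3 -m crank '[[0,-20,-10,-50,0,0,0],[0,-50,-40,-100,0,0,0],[0,-80,-80,-150,0,0,0],[0,-80,-120,-180,0,0,0],[0,-80,-165,-180,0,0,0],[0,-80,-165,-180,0,0,0],[0,-80,-165,-180,0,0,0]]'
cat > wm.py <<'E'
from cell import manip, optics
from h import *
np.set_printoptions(precision=2,suppress=True)
c=optics.calibration("wrist"); p,d=optics.camera("wrist")
np.savez("w.npz",p=p,d=d,K=c["camera_matrix"],R=c["R"],t=c["t"])
X,_=cloud("w.npz"); w=X.reshape(-1,3); w=w[np.isfinite(w[:,0])]; S=np.c_[st(w),w[:,2]]
on=(S[:,0]>-110)&(S[:,0]<140)&(S[:,1]>-150)&(S[:,1]<172)
print("cam",-c["R"].T@c["t"],"axis",c["R"][2],"plate pts",(on&(abs(S[:,2]-45)<3)).sum())
zp=np.median(S[on&(abs(S[:,2]-45)<4),2]); h=S[:,2]-zp; print("plate z",zp)
f=on&(h>18)&(h<30)&(S[:,1]>130); s=on&(h>5)&(h<13)&(S[:,1]<160)&(S[:,0]<85)
print("n fence,shoe",f.sum(),s.sum())
def edge(m,xs,side):
    o=[]
    for x in xs:
        q=S[m&(abs(S[:,0]-x)<2),1]
        if len(q)>3: o.append((x,np.percentile(q,2 if side<0 else 98)))
    o=np.array(o)
    if len(o)>2: print(np.polyfit(o[:,0],o[:,1],1),o[:,1].round(1),o[:,0][[0,-1]])
xs=range(-48,12,4)
print("fence inner");edge(f,range(-80,76,6),-1)
print("shoe right outer");edge(s&(S[:,1]<80),xs,-1)
print("shoe right inner");edge(s&(S[:,1]<80),xs,1)
print("shoe left inner");edge(s&(S[:,1]>90),xs,-1)
print("shoe left outer");edge(s&(S[:,1]>90),xs,1)
print("x range",np.percentile(S[s,0],[0.5,99.5]))
E
python3 wm.py
```

```text
clock: 12.75
eef_pos: [535.6, 160.2, 328.1]
eef_rot: [-3.141, 0.0, 0.155]
wrist_force: [-0.3, 0.5, -0.1]
finger_gap: 0.3
finger_force: 0.0
cam [613.83 171.3  506.69] axis [-0.27 -0.04 -0.96] plate pts 25299
plate z 44.49066511933478
n fence,shoe 1018 3240
fence inner
[ -0.   150.34] [150.6 150.4 150.4 150.5 150.4 150.6 150.5 150.4 150.5 150.5 150.1 150.3
 150.4 150.3 150.2 150.3 150.3 150.4 150.4 150.4 150.2 150.3 150.3 150.1
 150.1 150.3] [-80.  70.]
shoe right outer
[-0.06 24.03] [26.6 26.6 26.8 26.8 25.5 25.6 25.6 25.8 24.4 24.5 24.6 24.8 24.1 23.5
 23.5] [-48.   8.]
shoe right inner
[-0.06 44.54] [46.6 47.5 47.6 47.5 46.1 46.2 46.3 46.4 45.1 44.9 45.  45.1 45.1 43.9
 43.8] [-48.   8.]
shoe left inner
[ -0.05 125.95] [128.3 128.1 127.8 127.6 127.4 127.2 127.  126.9 126.9 126.8 126.3 126.4
 126.3 125.7 124.9] [-48.   8.]
shoe left outer
[ -0.01 149.9 ] [150.5 150.4 150.3 149.4 148.4 150.4 150.6 150.3 150.3 150.2 150.4 150.4
 150.3 148.  150.2] [-48.   8.]
x range [-76.84  82.3 ]
```

The wrist depth confirms the shoe is still turned about −3.2° to the fence. It touches at the heel, with a gap of about 2–3 mm towards the toe. The forces explain it: friction from pushing on the far side jammed the turn. I'll push the left branch from inside the U, close to the fence, nearer the toe.

```bash
python3 -m crank '[[0,20,0,0,0,0,-0.14],[0,50,-10,0,0,0,-0.28],[0,80,-20,0,0,0,-0.42],[0,94,-21.5,0,0,0,-0.56],[0,94,-21.5,20,0,0,-0.70],[0,94,-21.5,40,0,0,-0.84],[0,94,-21.5,80,0,0,-0.98],[0,94,-21.5,100,0,0,-1.12],[0,94,-21.5,120,0,0,-1.26],[0,94,-21.5,140,0,0,-1.40]]'
python3 -m crank '[[0,0,0,30,0,0,-0.14],[0,0,0,60,0,0,-0.17],[0,0,0,90,0,0,-0.17],[0,0,0,90,0,0,-0.17]]'
python3 -c "
from cell import manip; from h import *
s=manip.read_state(); print(st(s['eef_pos'][None]),s['eef_rot'])"
```

```text
clock: 13.8
eef_pos: [625.9, 190.9, 185.3]
eef_rot: [-3.139, 0.001, 1.555]
wrist_force: [-0.6, -0.6, 0.7]
finger_gap: 0.1
finger_force: 0.0
clock: 14.2
eef_pos: [623.8, 190.5, 92.3]
eef_rot: [-3.132, 0.001, 1.72]
wrist_force: [0.1, -0.1, -0.0]
finger_gap: 0.4
finger_force: 0.0
[[ 7.63668716 85.26983284]] [-3.13199591e+00  9.08894789e-04  1.71961472e+00]
```

```bash
python3 -m crank '[[0,0,2,15,0,0,0],[0,0,2,30,0,0,0],[0,0,2,42,0,0,0],[0,0,2,48,0,0,0],[0,0,2,50,0,0,0],[0,0,2,50,0,0,0]]'
python3 -m crank '[[0,6,0,0,0,0,0],[0,12,0,0,0,0,0],[0,17,0,0,0,0,0],[0,21,0,0,0,0,0],[0,25,0,0,0,0,0],[0,28,0,0,0,0,0],[0,30,0,0,0,0,0],[0,31,0,0,0,0,0],[0,31,0,0,0,0,0]]'
python3 -c "
from cell import manip; from h import *
s=manip.read_state(); print(st(s['eef_pos'][None]),s['wrist_force'])"
```

```text
clock: 14.8
eef_pos: [628.3, 192.2, 48.4]
eef_rot: [3.141, -0.0, 1.72]
wrist_force: [0.2, 0.0, 0.1]
finger_gap: 0.4
finger_force: 0.0
clock: 15.7
eef_pos: [623.7, 222.7, 48.3]
eef_rot: [-3.142, 0.0, 1.72]
wrist_force: [0.6, -1.3, 0.5]
finger_gap: 0.3
finger_force: 0.6
[[ 12.3025998  117.17891957]] [ 0.57883217 -1.34726775  0.51894988]
```

```bash
python3 -m crank '[[0,1,0,0,0,0,0],[0,2,0,0,0,0,0],[0,3,0,0,0,0,0],[0,3,0,0,0,0,0]]'
python3 -m crank '[[0,1,0,0,0,0,0],[0,1,0,0,0,0,0]]'
python3 -m crank '[[0,1,0,0,0,0,0],[0,1,0,0,0,0,0]]'
python3 -c "
from cell import manip; from h import *
s=manip.read_state(); print(st(s['eef_pos'][None]),s['wrist_force'])"
```

```text
clock: 16.1
eef_pos: [623.4, 225.2, 48.3]
eef_rot: [3.142, 0.001, 1.72]
wrist_force: [1.3, -5.6, 0.3]
finger_gap: 0.7
finger_force: 3.0
clock: 16.3
eef_pos: [623.4, 225.5, 48.3]
eef_rot: [-3.142, 0.002, 1.72]
wrist_force: [2.3, -11.8, 1.5]
finger_gap: 0.4
finger_force: 5.3
clock: 16.5
eef_pos: [623.4, 225.7, 48.3]
eef_rot: [-3.141, 0.003, 1.72]
wrist_force: [2.0, -15.2, 2.1]
finger_gap: 0.5
finger_force: 7.7
[[ 12.44837264 120.13966168]] [  2.01020442 -15.24350804   2.10360602]
```

The force rose sharply at y=120.1, which is the flush position I predicted. I'll back off, lift and measure again.

```bash
python3 -m crank '[[0,-10,0,0,0,0,0],[0,-27,0,0,0,0,0],[0,-27,0,-30,0,0,0],[0,-27,0,-80,0,0,0],[0,-40,0,-130,0,0,0],[0,-60,-30,-180,0,0,0],[0,-80,-60,-230,0,0,0],[0,-90,-60,-280,0,0,0],[0,-90,-60,-280,0,0,0],[0,-90,-60,-280,0,0,0]]'
python3 wm.py
```

```text
clock: 17.5
eef_pos: [577.3, 128.7, 332.5]
eef_rot: [3.135, -0.0, 1.719]
wrist_force: [-0.4, 0.7, -0.3]
finger_gap: 0.3
finger_force: 0.0
cam [564.15 205.89 511.12] axis [ 0.05 -0.27 -0.96] plate pts 18397
plate z 44.55723635100273
n fence,shoe 1020 2898
fence inner
[ -0.   150.46] [150.6 150.7 150.6 150.5 150.5 150.6 150.6 150.5 150.5 150.5 150.4 150.5
 150.5 150.4 150.4 150.4 150.4 150.5 150.5 150.4 150.4 150.4 150.3 150.4
 150.3 150.3] [-80.  70.]
shoe right outer
[-0.   27.17] [27.3 27.1 27.1 27.4 27.2 27.4 27.1 27.2 27.2 27.3 27.3 27.2 27.1 27.1
 27.1] [-48.   8.]
shoe right inner
[-0.01 47.03] [47.8 47.5 47.2 47.2 47.1 47.3 47.5 47.  47.4 47.1 47.2 47.  47.1 46.9
 47. ] [-48.   8.]
shoe left inner
[ -0.   128.29] [128.3 128.4 128.3 128.4 128.3 128.3 128.3 128.3 128.3 128.3 128.3 128.3
 128.3 128.3 128.3] [-48.   8.]
shoe left outer
[ -0.   150.35] [150.6 150.6 150.6 150.5 150.5 150.5 150.4 150.5 150.5 149.5 150.6 150.4
 150.5 150.5 150.3] [-48.   8.]
x range [-80.41  83.68]
```

The shoe is now parallel to the fence (slope about 0) and touching it: 128.3 + 22 = 150.3 against the fence face at 150.4. The robot is clear, so I'm handing in.

```bash
python3 -c "
from cell import manip; print(manip.sign_off())"
```

```text
the job is handed in; nothing more can be done
None
```

The drop arm is laid back past its balance point, the horseshoe lies flat along the fence and touching it, and the job was handed in with the robot clear at about 17.6 s; the arm was last seen raised at about 5.4 s and was not checked again before handing in.

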